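Put the lamp on the boom and hold it out over the fly dish

ROBOT

A 6-joint arm with a two-finger parallel gripper is mounted at the origin on the work surface. World frame = base frame: x ahead of the robot, y to its left, z up, the work surface at z = 0. Lengths are in mm, angles in rad, forces in N, time in s.
With the tool pointing down it reaches from about 350 to 875 mm from the base axis. Payload 4.2 kg.
Tool frame: the origin (TCP) lies at the very end of the fingers, on their centre line; the grasp point (between the pads) lies 19 mm behind it (arm.pinch_z is the distance from the TCP to the grasp point, in mm); x points along the fingers, y is the direction in which the jaws open and shut, and the axes are right-handed (so a half turn about x gives the same grasp; the last joint's range is limited). The gripper opens to 85 mm and grips with 20 to 120 N. Pads are 22 mm wide; open, the fingers measure 114 mm over their backs; the gripper's body (76 mm by 85 mm) begins 54 mm behind the grasp point. The pads swing forward as they close: fully open they stand 13 mm farther back than shut.
Start: joints at [-0.855, 0.385, 0.008, 0, -1.194, -0.259], TCP at [275.685, -560.889, 231.312] pointing down, gripper open.
Joint ranges: [-3.14, 3.14], [-1.21, 2.06], [-1.07, 1.41], [-3.16, 2.05], [-2.99, -0.16], [-3.1, 3.1]. Speed limits (rad/s): [2.79, 2.79, 3.14, 3.14, 3.14, 3.14].

INTERFACE

Orientations are given as a unit quaternion [x, y, z, w].
In Python, from bench import arm gives the robot as it stands.
- The arm moves only by the tool drive_tool, never from a script. Its argument "motion" is a list of rows, each a list of 4 numbers: the shift along the tool's x, y, z in mm, then the turn about the tool's x in degrees. In form: [[dx, dy, dz, spin], ...]. A call has 1 to 10 rows; each row shifts and turns the commanded pose from where the row before left it, along the tool's axes as they then stand; what a row does not reach is not made up. A row lasts 1/12 s, in which the tool goes at most 41.7 mm and 7.16 degrees, less where a joint would pass 70% of its speed; a pose out of reach is approached as far as the arm can. A call with a gripper value outside its range is refused whole. "grip" is the finger opening in mm, from 0 to 85.4, set as the call begins (left out, the last holds). The fingers move at their own pace and stop on an object; the grip force is fixed at half the most. Time passes only in rows, so rows that do not move let the fingers close. It gives the time, the measured TCP pose, the force and the opening at its end, in the units of the state.
- arm.read_state(): the state, without advancing time (a new reading comes with each control period).
- arm.get_image(name): name is "scene" or "top" or "wrist"; returns the picture (420x560x3 uint8, red, green, blue); there is no depth.
- arm.calibration(name): a dict with "K" (3x3 intrinsics, pixels), "eye" and "attitude" of the camera in the world; the wrist camera has in their place "T_tool_cam" (4x4, takes a point from camera to tool coordinates, whose origin is the TCP and whose axes are the tool frame's). Camera axes: x right, y up, looking along -z (the intrinsics and any distortion apply to the point x, -y, -z); pixel columns grow to the right and rows downward; lengths in mm; the calibration is good to about 2 mm. A picture is of the moment at which its call begins: read the wrist's pose just before it. calibration takes no time and is no camera call.
- arm.job_done(): hands the job in, once; it reports no verdict.
The state is a dict: "clock": time; "joints": joint angles; "joint_vel": joint speeds; "joint_efforts": joint torques, N m; "position": TCP position; "ee_rot": TCP orientation; "contact_force": force on the tool from outside, world axes, zero at the start; "wrist_torque": the same for the moment, N m; "gripper_width": finger opening in mm.
Only numpy, scipy, OpenCV 4.12 (cv2) and the standard library are available. Lean on these libraries where they do the work, as an engineer would, in place of code of your own. Each camera call takes 0.05 s, during which the arm holds its last target. There are 200 camera calls.

TASK

Give us light over the fly dish: slide the yellow lamp head onto the rail at the end of the stand's boom until it is fully home and clicks, while the boom stays locked in, and let go of the lamp. Then take the boom by its black grip so that the red lock button on its side is squeezed in, draw the boom out until the red pointer stands at the orange marker on the scale, and finish still holding the boom there by its grip, because its spring would pull it back. Leave the marker where it is set and everything else on the bench undisturbed.

Things in the scene. Friction and masses are not known exactly. Their poses are not given: they have to be found in the camera images.
- lamp: cordless LED lamp head, about 140 g, lying right way up on the bench: yellow/grey block (carriage) 54 long x 38 wide x 31.6 high mm, and a white round LED head, 48 mm diameter, at its front. Origin: under the carriage, which runs from x = -25 to +29 mm; x points forward to the LED head (its axis at x = +53), z up. A T-slot along x in its underside is open at the rear (see lamp_seat)
- lamp_seat (a point): closed front end of the lamp's T-slot, on the slot's roof: lamp frame (25, 0, 11.6) mm, axes as the lamp. Slot 29 wide, 7.6 high (z = 4 to 11.6), from x = -25 (open) to +25, over two lips 4 mm thick with a 17 mm gap between. With the lamp home it coincides with rail_tip
- lamp_grip (a point): centre of the carriage, lamp frame (5, 0, 22) mm: grip here across the 38 mm width (lamp y), from above
- boom: telescoping boom in the stand's square sleeve (26 x 26 mm, axis 165 mm above the bench). x: horizontal, the way it comes out; z up. Origin: on the bench surface below the sleeve's mouth when the boom is in; moves with it. Locked in at the start; unlocked it comes out up to 115 mm and a spring pulls it back in with 4 N (in) to 6.5 N (out). Outwards it has the black grip, then the rail
- rail_tip (a point): free rounded end of the rail, top of its flange, centre line: boom frame (122, 0, 170) mm, axes as the boom. Rail, x = 62 to 122: T of flange 26 wide x 6 thick on a web 12 wide. The lamp goes on from this end, open rear first, moving along -x, its own x along the boom's x
- detent (a joint): spring ball in the top of the rail, 37 mm behind its tip; how far it is pressed in, in m: 0 = up (rail empty, or lamp clicked home), about 0.002 while the lamp's slot roof slides over it; passing it takes about 5 to 8 N
- grip (a point): centre of the black grip (52 long along x, 30 wide, 30 high): boom frame (36, 1.5, 165) mm, midway between its bare side and the lock button's face when that is squeezed in. Grip across y, from above: 38 mm wide before the button gives, 33 mm with it squeezed in
- button_face (a point): middle of the outer face of the red lock button on the grip's +y side, boom frame (36, 23, 165) mm; the button is 26 long x 22 high and stands 8 mm proud. It is pressed along -y, towards the grip
- lock_button (a joint): how far the lock button is pressed, in m: 0 out, 0.005 fully in; 4 N to start, 8 N fully in, springs back. More than 0.0042 frees the latch tooth, which sits behind a keeper at the sleeve's mouth when the boom is in
- pointer (a point): red pointer of the boom standing in the slot on top of the sleeve; boom frame (-138, 0, 184) mm, 2.5 mm wide along x. It travels along the scale (a black line each 10 mm) with the boom
- marker (a point): orange marker clip, 8 mm wide along x, set on the sleeve's scale: its top, next to the slot. Axes as the boom. 45 to 90 mm outwards of the pointer at the start: the boom has to come out by that much
- dish: glass petri dish with flies, 62 mm diameter, 13 high, on the bench below the end of the boom; a bystander. Origin: centre of its underside
- vial_a: upright fly vial with a white stopper, 25 mm diameter, 99 high; a bystander. Origin: centre of its underside
- vial_b: upright fly vial with a white stopper, 25 mm diameter, 99 high; a bystander. Origin: centre of its underside
- jar: glass jar with a white lid, 72 mm diameter, 100 high; a bystander. Origin: centre of its underside
- vial_tray: yellow tray full of vials, 130 x 200 x 103 mm; a bystander. Origin: centre of its underside
- pen: blue and white marker pen, 140 mm long, lying on the bench; a bystander. Origin: under its middle
- tweezers: steel tweezers, 115 mm long, lying on the bench; a bystander. Origin: under their middle
There are look-alikes about, which are no part of the job. What is shaped like the lamp but pink is not meant.

How it is judged:
By the outcome, as a careful person would: the job done as asked, in the order asked, and still so for the second after the job is handed in, while the arm keeps its last pose, push and grip.
It also fails if it takes over 45 s, if anything falls off the work surface, if the arm or the gripper's body presses on something with over 40 N, if the wrist force passes 120 N, or if a joint passes its speed limit or range.

## Working session

There is one attempt and no reset: what is moved stays moved. The work goes in short steps, Python scripts to look and compute and a tool call to move; the robot and the scene stay as the last step left them, time stands still between calls to the robot, and variables do not carry over. Pictures are saved under pics/ and viewed, about 8 in all and at most 12, crops included, and the job is handed in when it is done.

Besides the shell and the picture viewer there is one more tool, called by a JSON object that holds its "name" and its "arguments". drive_tool: Moves the arm, as the interface text tells. Its arguments: {"type":"object","properties":{"motion":{"type":"array"},"grip":{"type":"number"}},"required":["motion"]}

```bash
mkdir -p pics; ls
cat > h.py <<'E'
from bench import arm
import numpy as np, cv2, json
from scipy.spatial.transform import Rotation as R
def snap(name,fn):
    s=arm.read_state(); im=arm.get_image(name)
    cv2.imwrite('pics/'+fn+'.png',cv2.cvtColor(im,cv2.COLOR_RGB2BGR)); 
    if name=='wrist': json.dump({'p':list(map(float,s['position'])),'q':list(map(float,s['ee_rot']))},open('pics/'+fn+'.json','w'))
    return im
E
python3 - <<'E'
from h import *
s=arm.read_state()
for k in s: print(k,np.round(s[k],3))
for n in ['scene','top','wrist']:
    snap(n,n+'0'); print(n,arm.calibration(n))
a=cv2.imread('pics/scene0.png');
E
```

```text
pics
clock 0.0
joints [-8.550e-01  3.860e-01  7.000e-03 -1.000e-03 -1.194e+00 -2.590e-01]
joint_vel [-0.     0.001  0.001  0.001 -0.    -0.001]
joint_efforts [ 0.0000e+00 -3.9229e+01  1.8840e+01  4.1860e+00 -5.0000e-03 -0.0000e+00]
position [ 275.413 -560.364  230.211]
ee_rot [-0.159  0.689  0.161  0.689]
contact_force [ 0.163  0.981 -0.337]
wrist_torque [-0.002 -0.008 -0.025]
gripper_width 85.466
scene {'K': array([[541.72850373,   0.        , 283.62668879],
       [  0.        , 541.72850373, 217.90659387],
       [  0.        ,   0.        ,   1.        ]]), 'eye': array([1414.11961446, -667.07616377,  999.09947421]), 'attitude': array([0.38059134, 0.20005257, 0.42548847, 0.79629691])}
top {'K': array([[517.69487953,   0.        , 276.20289225],
       [  0.        , 517.69487953, 206.0325275 ],
       [  0.        ,   0.        ,   1.        ]]), 'eye': array([ 397.28277582,  -79.25048689, 1572.91182028]), 'attitude': array([-0.03149383,  0.03317597,  0.71332852, -0.69933533])}
wrist {'K': array([[320.89197346,   0.        , 278.04821483],
       [  0.        , 320.89197346, 206.82062544],
       [  0.        ,   0.        ,   1.        ]]), 'T_tool_cam': array([[-4.40053544e-05,  2.77299872e-01, -9.60783419e-01,
        -1.41891811e+02],
       [ 9.99998973e-01,  1.38820491e-03,  3.54860137e-04,
         3.99265819e-02],
       [ 1.43216693e-03, -9.60782417e-01, -2.77299649e-01,
        -6.95398192e+01],
       [ 0.00000000e+00,  0.00000000e+00,  0.00000000e+00,
         1.00000000e+00]])}
```

View pics/scene0.png

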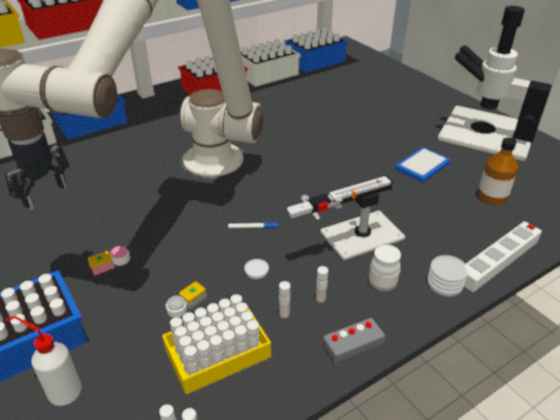

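View pics/top0.png

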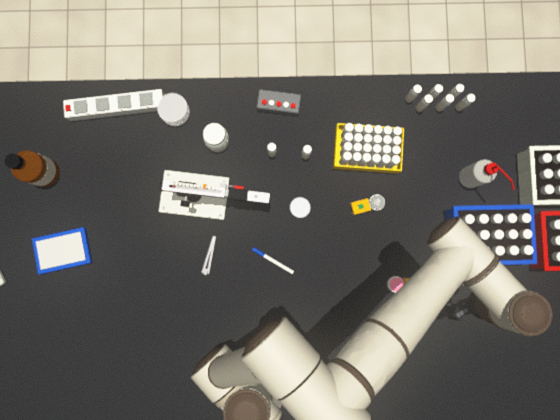

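The scene view shows the stand with its boom at about (345,195). The real lamp is at (190,295) and the pink look-alike at (110,258). In the top view the lamp is at (361,206), with its head at (377,202), and the boom runs from (165,180) to (268,197).

```bash
cat >> h.py <<'E'
def cam(name,fn=None):
    c=arm.calibration(name); K=c['K']
    if name=='wrist':
        j=json.load(open('pics/'+fn+'.json')); Rt=R.from_quat(j['q']).as_matrix(); T=c['T_tool_cam']
        return K,Rt@T[:3,:3],np.array(j['p'])+Rt@T[:3,3]
    return K,R.from_quat(c['attitude']).as_matrix(),c['eye']
def ray(name,uv,fn=None):
    K,A,e=cam(name,fn); d=np.linalg.inv(K)@[uv[0],uv[1],1]; return e,A@(d*[1,-1,-1])
def onz(name,uv,z,fn=None):
    e,d=ray(name,uv,fn); return e+d*(z-e[2])/d[2]
def proj(name,p,fn=None):
    K,A,e=cam(name,fn); q=A.T@(np.array(p)-e); q=K@(q*[1,-1,-1]); return q[:2]/q[2]
def tri(obs):
    M=0;b=0
    for o in obs:
        e,d=ray(*o); d=d/np.linalg.norm(d); P=np.eye(3)-np.outer(d,d); M=M+P;b=b+P@e
    x=np.linalg.solve(M,b); res=[np.linalg.norm(np.cross(x-ray(*o)[0],ray(*o)[1]/np.linalg.norm(ray(*o)[1]))) for o in obs]
    return x,np.round(res,1)
E
python3 - <<'E'
from h import *
t=cv2.imread('pics/top0.png'); s=cv2.imread('pics/scene0.png')
c=lambda im,x,y,w,h,k: cv2.resize(im[y:y+h,x:x+w],None,fx=k,fy=k,interpolation=cv2.INTER_CUBIC)
o=np.zeros((600,800,3),np.uint8)
a=c(t,155,160,125,60,5);o[:300,:625]=a
a=c(s,280,170,120,60,5);o[300:600,:600]=a
a=c(t,345,190,40,30,4);o[:120,635:795]=a
a=c(s,160,275,50,50,4);o[300:500,600:800]=a
cv2.imwrite('pics/c1.png',o)
for n,uv,z in [('top',(361,206),31.6),('top',(377,202),30),('top',(268,197),170),('top',(165,182),180),('scene',(193,291),31.6),('scene',(176,304),30),('scene',(290,211),170),('top',(300,207),13),('top',(307,152),99),('top',(272,150),99)]:
    print(n,uv,np.round(onz(n,uv,z)))
E
```

```text
top (361, 206) [ 534. -338.   32.]
top (377, 202) [ 545. -386.   30.]
top (268, 197) [551. -62. 170.]
top (165, 182) [596. 216. 180.]
scene (193, 291) [ 540. -338.   32.]
scene (176, 304) [ 554. -390.   30.]
scene (290, 211) [555. -65. 170.]
top (300, 207) [ 536. -156.   13.]
top (307, 152) [ 687. -176.   99.]
top (272, 150) [695. -75.  99.]
```

View pics/c1.png

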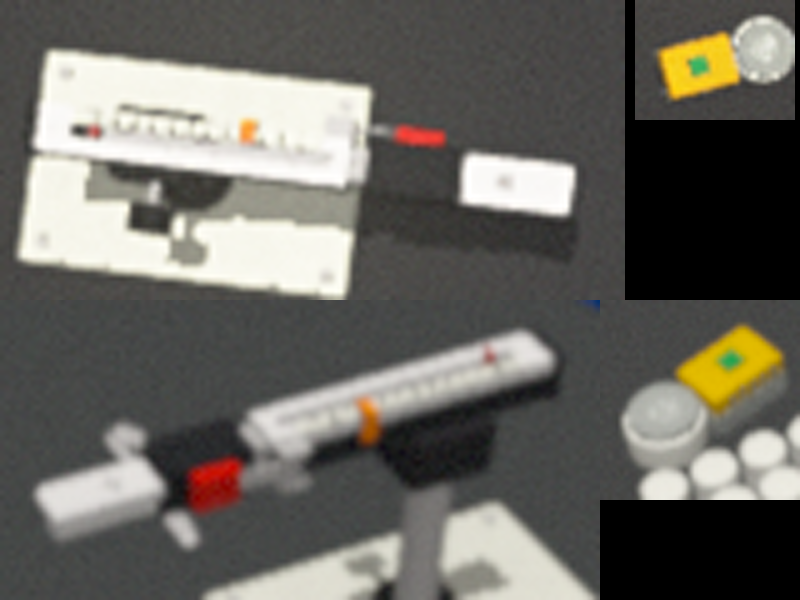

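The crop shows the rail tip at top px (270,197.6) and scene px (288.6,210.6). The button is on the far (+X) side, the pointer is red at the left, and the orange marker sits further along.

```bash
cat >> h.py <<'E'
def plan(p,jaw=None):
    """print spin [deg] and the tool-axis shift after that spin to put TCP at p (tool down, jaw dir world 2D)"""
    s=arm.read_state(); Q=R.from_quat(s['ee_rot']); sp=0
    y=Q.apply([0,1,0]); z=Q.apply([0,0,1])
    if jaw is not None:
        sp=np.degrees(np.arctan2(np.dot(z[:2],jaw),np.dot(y[:2],jaw))); sp=(sp+90)%180-90
    Q2=Q*R.from_euler('x',sp,degrees=True)
    print('spin %.2f shift'%sp,np.round(Q2.inv().apply(np.array(p)-s['position']),1),'q5 %.2f'%s['joints'][5],'x-axis',np.round(Q.apply([1,0,0]),3),'y',np.round(Q2.apply([0,1,0]),3))
E
python3 - <<'E'
from h import *
T=lambda x,y:(155+x/5,160+y/5); S=lambda x,y:(280+x/5,170+(y-300)/5)
print('tip',tri([('top',T(575,188)),('scene',S(43,503))]))
print('railroot',tri([('top',T(462,178)),('scene',S(156,473))]))
print('carr',tri([('top',(361,206.25)),('scene',(192.5,292))]))
print('ptr',tri([('top',T(96,131)),('scene',S(489,352))]))
print('mark',tri([('top',T(248,129)),('scene',S(370,405))]))
a=onz('top',T(575,188),170);b=onz('top',T(462,178),170);c=onz('top',T(575,188),170)
d=a-b;print('boomdir',d,np.degrees(np.arctan2(d[1],d[0])))
b=onz('top',T(36,130),183);d=onz('top',T(350,160),183)-b;print('sleeve',np.degrees(np.arctan2(d[1],d[0])))
d=onz('top',(377,202.25),30)-onz('top',(361,206.25),31.6);l=np.arctan2(d[1],d[0]);print('lamp',np.degrees(l),d)
jaw=np.array([-np.sin(l),np.cos(l)])
plan([536+20,-338,200],jaw); plan([520,-338,200],jaw)
E
```

```text
tip (array([549.90496992, -66.84311964, 168.3107135 ]), array([0.7, 0.7]))
railroot (array([557.53563591,  -4.27851521, 165.17724464]), array([1.7, 1.7]))
carr (array([ 534.08758941, -338.57255397,   23.04114608]), array([0.8, 0.8]))
ptr (array([585.14821063, 192.44843916, 179.41265835]), array([1., 1.]))
mark (array([585.2084402 , 110.80115983, 177.89164676]), array([1.7, 1.7]))
boomdir [ -6.6971617  -61.49445915   0.        ] -96.21540142481659
sleeve -96.61893608384275
lamp -77.00443976444286 [ 11.22129598 -48.62196181  -1.6       ]
spin -76.83 shift [  30.6 -323.4  153.7] q5 -0.26 x-axis [-0.001  0.001 -1.   ] y [-0.974 -0.225  0.   ]
spin -76.83 shift [  30.6 -288.3  161.8] q5 -0.26 x-axis [-0.001  0.001 -1.   ] y [-0.974 -0.225  0.   ]
```

{"name": "drive_tool", "arguments": {"motion": [[4,0,0,-7.1],[4,0,0,-7.1],[4,0,0,-7.1],[4,0,0,-7.1],[4,0,0,-7.1],[4,0,0,-7.1],[4,0,0,-7.1],[4,0,0,-7.1],[4,0,0,-7.1],[4,0,0,-7.1]]}}

```text
clock: 0.98
position: [275.5, -560.7, 190.7]
ee_rot: [-0.531, 0.466, 0.532, 0.466]
contact_force: [-0.1, 0.5, 0.1]
gripper_width: 85.5
```

{"name": "drive_tool", "arguments": {"motion": [[0,0,0,-5.8],[4,-34,18,0],[4,-34,18,0],[4,-34,18,0],[4,-34,18,0],[4,-34,18,0],[4,-34,18,0],[4,-34,18,0],[2,-33,16,0],[2,-33,16,0]]}}

```text
clock: 1.82
position: [537.4, -337.0, 158.8]
ee_rot: [-0.553, 0.44, 0.554, 0.44]
contact_force: [1.0, 0.4, 0.2]
gripper_width: 85.2
```

Run:
```python
from h import *
s=arm.read_state();print(s['clock'],np.round(s['position'],1),s['joints'][5]);snap('wrist','w1')
for p in [(534,-338.6,31.6),(545,-386,30)]: print(proj('wrist',p,'w1'))
```

```text
1.8167 [ 537.4 -337.   158.8] 0.5322612995724436
[283.26731113 197.50243495]
[283.33816621 140.11896   ]
```

View pics/w1.png

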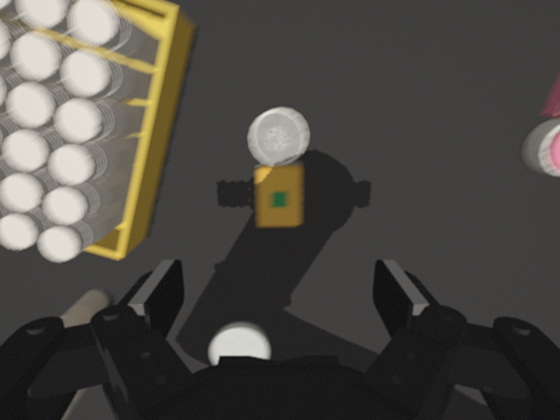

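The wrist view shows the lamp's yellow top centred at (279,196) and its head at (279,136), aligned with the image's vertical. The real lamp lies between the fingers, and the tray is clear to the left.

Run:
```python
from h import *
print(tri([('top',(361,206.25)),('scene',(192.5,292)),('wrist',(279.5,195.5),'w1')]), onz('wrist',(279.5,195.5),31.6,'w1'))
a=onz('wrist',(279,168),31.6,'w1');b=onz('wrist',(279.5,226),31.6,'w1');h=onz('wrist',(279,136),30,'w1');print(a,b,h)
l=np.arctan2(*(h-b)[[1,0]]);print(np.degrees(l)); u=np.array([np.cos(l),np.sin(l)])
c=onz('wrist',(279.5,195.5),31.6,'w1')[:2]+3*u; print('grip',c)
plan([*c,4],[-u[1],u[0]])
```

```text
(array([ 535.40900759, -338.38636516,   24.09465256]), array([1.9, 0.1, 1.8])) [ 537.58061825 -339.61393765   31.6       ]
[ 543.36074927 -362.81368748   31.6       ] [ 531.30806061 -312.40029899   31.6       ] [ 549.25077406 -388.45122758   30.        ]
-76.72495011769546
grip [ 538.26949605 -342.53377452]
spin 0.02 shift [154.2   6.3  -7.5] q5 0.53 x-axis [ 0.002  0.    -1.   ] y [-0.973 -0.23  -0.002]
```

{"name": "drive_tool", "arguments": {"motion": [[10,6,-7,0],[20,0,0,0],[20,0,0,0],[0,0,0,0],[0,0,0,0]]}}

```text
clock: 2.28
position: [530.8, -347.2, 108.0]
ee_rot: [-0.552, 0.441, 0.554, 0.44]
contact_force: [-1.2, -1.2, -0.1]
gripper_width: 85.2
```

Run:
```python
from h import *
im=snap('wrist','w2'); s=arm.read_state(); print(s['position'],np.abs(s['joint_vel']).max())
hsv=cv2.cvtColor(im,cv2.COLOR_RGB2HSV)
m=cv2.inRange(hsv,(15,120,80),(35,255,255)); m[:,:180]=0
n,L,st,ce=cv2.connectedComponentsWithStats(m); i=1+np.argmax(st[1:,4]); print(st[i],ce[i])
r=cv2.minAreaRect(np.argwhere(L==i)[:,::-1].astype(np.float32)); print(r)
box=cv2.boxPoints(r); W=np.array([onz('wrist',b,31.6,'w2') for b in box]); print(np.round(W,1),W.mean(0)); 
d=[W[1]-W[0],W[2]-W[1]]; print([(np.linalg.norm(v),np.degrees(np.arctan2(v[1],v[0]))) for v in d])
print(tri([('wrist',tuple(r[0]),'w2'),('top',(361,206.25))]))
```

```text
[ 531.82831094 -347.57854648  109.47720454] 0.025357084711679623
[ 243  185   55   74 3435] [270.28791849 220.54614265]
((270.0, 221.5), (73.0, 54.0), 90.0)
[[ 560.3 -363.9   31.6]
 [ 523.7 -372.2   31.6]
 [ 510.5 -318.4   31.6]
 [ 549.6 -309.5   31.6]] [ 536.01220845 -340.99590784   31.6       ]
[(np.float64(37.485301026190506), np.float64(-167.20445586227527)), (np.float64(55.38953162567524), np.float64(103.79453489724236))]
(array([ 534.76095299, -339.10636599,   22.4864463 ]), array([1., 1.]))
```

Run:
```python
from h import *
l=np.radians(-76.6); plan([536.7,-343.9,3],[-np.sin(l),np.cos(l)])
```

```text
spin -0.45 shift [106.5  -5.7   2.5] q5 0.55 x-axis [-0.001 -0.    -1.   ] y [-0.973 -0.232  0.001]
```

{"name": "drive_tool", "arguments": {"motion": [[0,-5.5,2.5,-0.4],[20,0,0,0],[20,0,0,0],[20,0,0,0],[20,0,0,0],[16,0,0,0],[10,0,0,0],[0,0,0,0],[0,0,0,0]]}}

```text
clock: 3.08
position: [537.7, -343.5, 4.1]
ee_rot: [0.555, -0.438, -0.555, -0.438]
contact_force: [-0.0, 0.1, -0.0]
gripper_width: 85.5
```

{"name": "drive_tool", "arguments": {"motion": [[0,0,0,0],[0,0,0,0],[0,0,0,0],[0,0,0,0],[0,0,0,0],[0,0,0,0]], "grip": 20}}

```text
clock: 3.58
position: [537.7, -343.5, 4.5]
ee_rot: [0.556, -0.438, -0.554, -0.438]
contact_force: [0.2, 1.0, 5.4]
gripper_width: 37.1
```

{"name": "drive_tool", "arguments": {"motion": [[-10,0,0,0],[-25,0,0,0],[-40,0,0,0],[-40,0,0,0],[-40,0,0,0],[-40,0,0,0],[-35,0,0,0],[-15,0,0,0],[0,0,0,0],[0,0,0,0]]}}

```text
clock: 4.42
position: [536.7, -342.8, 248.7]
ee_rot: [0.555, -0.438, -0.555, -0.439]
contact_force: [0.2, -0.1, -2.3]
gripper_width: 37.0
```

Run:
```python
from h import *
l=np.radians(-96.4); plan([435,-85,250],[-np.sin(l),np.cos(l)])
s=arm.read_state();print(s['position'],s['contact_force'],s['gripper_width'])
```

```text
spin 19.75 shift [ -1.2 129.8 244.8] q5 0.55 x-axis [ 0.001  0.001 -1.   ] y [-0.994  0.111 -0.001]
[ 536.68373148 -342.77202846  248.73969015] [ 0.16545299 -0.12863725 -2.25328431] 36.994760033689566
```

{"name": "drive_tool", "arguments": {"motion": [[0,0,0,6.6],[0,0,0,6.6],[0,0,0,6.5],[0,18.5,35,0],[0,18.5,35,0],[0,18.5,35,0],[0,18.5,35,0],[0,18.5,35,0],[0,18.5,35,0],[0,18.5,35,0]]}}

```text
clock: 5.25
position: [432.7, -84.1, 245.8]
ee_rot: [-0.47, 0.528, 0.473, 0.526]
contact_force: [0.9, 1.1, -0.0]
gripper_width: 37.0
```

{"name": "drive_tool", "arguments": {"motion": [[0,0,0,0],[0,0,0,0],[0,0,0,0],[0,0,0,0]]}}

```text
clock: 5.58
position: [435.1, -86.1, 247.3]
ee_rot: [-0.471, 0.528, 0.472, 0.526]
contact_force: [0.7, -1.1, -1.7]
gripper_width: 37.1
```

Run:
```python
from h import *
s=arm.read_state();print(s['clock'],np.round(s['position'],1),s['joints'][5]);snap('wrist','w3')
for p in [(550,-67,170),(558,-4,170)]: print(proj('wrist',p,'w3'))
```

```text
5.5833 [435.1 -86.1 247.3] -0.28491464979304004
[128.19723024 256.89727584]
[137.45487966 329.90296424]
```

View pics/w3.png

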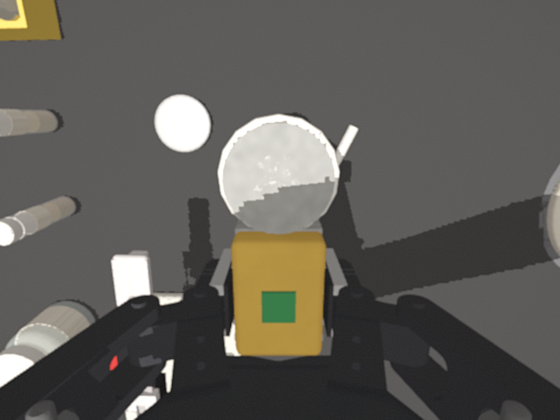

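The rail tip is at about (132,255) in w3, close to the predicted (128,257). The lamp is gripped square and centred at column 279. I'll take a second view from further along.

{"name": "drive_tool", "arguments": {"motion": [[0,0,20,0],[0,0,30,0],[0,0,20,0],[0,0,0,0],[0,0,0,0],[0,0,0,0],[0,0,0,0]]}}

```text
clock: 6.22
position: [442.9, -16.9, 248.0]
ee_rot: [-0.471, 0.528, 0.471, 0.527]
contact_force: [-0.6, -0.6, -0.4]
gripper_width: 37.0
```

Run:
```python
from h import *
s=arm.read_state();print(s['clock'],np.round(s['position'],1));snap('wrist','w4')
a=cv2.imread('pics/w3.png')[235:315,90:190]; b=cv2.imread('pics/w4.png')[140:300,60:220]
o=np.zeros((600,800,3),np.uint8); o[:320,:400]=cv2.resize(a,None,fx=4,fy=4,interpolation=cv2.INTER_CUBIC)
o[:,400:][:400,:400]=cv2.resize(b,None,fx=2.5,fy=2.5,interpolation=cv2.INTER_CUBIC)
cv2.imwrite('pics/c2.png',o)
print(proj('wrist',(550,-67,170),'w4'),proj('wrist',(558,-4,170),'w4'))
```

```text
6.2167 [442.9 -16.9 248. ]
[115.71263955 163.22737372] [126.67058269 248.82371253]
```

View pics/c2.png

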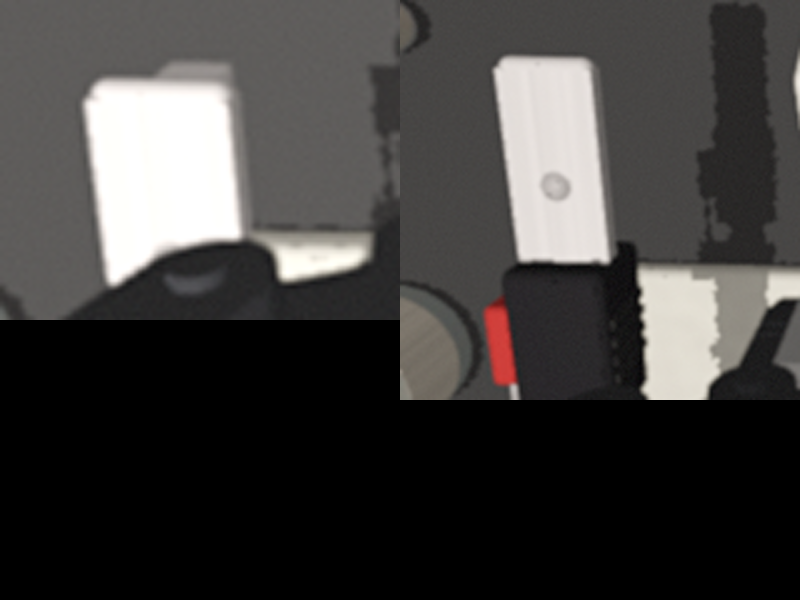

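Crop c2 gives the rail tip middle at about w4 (117.8,164.4) and w3 (130.8,256.3). The rail root is at w4 (125,245.2) and the detent ball at w4 (122.4,214.4).

Run:
```python
from h import *
f=lambda x,y:(60+(x-400)/2.5,140+y/2.5)
print('stereo tip',tri([('wrist',f(544.5,60),'w4'),('wrist',(130.75,256.25),'w3')]),tri([('wrist',f(544.5,60),'w4'),('top',(270,197.6)),('scene',(288.6,210.6))]))
P={k:onz('wrist',f(*v),170,'w4') for k,v in dict(tl=(497,66),tr=(592,66),rl=(517,263),rr=(608,263),det=(556,186),tip=(544.5,60)).items()}
for k in P: print(k,np.round(P[k],1))
print('w3 tip@170',onz('wrist',(130.75,256.25),170,'w3'))
t=(P['tl']+P['tr'])/2; r=(P['rl']+P['rr'])/2; d=t-r; print('width',np.linalg.norm(P['tl']-P['tr']),np.linalg.norm(P['rl']-P['rr']),'len',np.linalg.norm(P['tip']-r),'dir',np.degrees(np.arctan2(d[1],d[0])))
for a,b in (('tl','rl'),('tr','rr')): e=P[a]-P[b];print(np.degrees(np.arctan2(e[1],e[0])))
# lamp in tool
g=lambda uv,z: R.from_quat(json.load(open('pics/w3.json'))['q']).inv().apply(onz('wrist',uv,z,'w3')-np.array(json.load(open('pics/w3.json'))['p']))
z0=247.3-4.5
print('lamp pts tool',[np.round(g(*a),1) for a in (((234,235),z0+31.6),((324,235),z0+31.6),((236,353),z0+31.6),((322,353),z0+31.6),((279,173),z0+30))])
```

```text
stereo tip (array([549.99970095, -66.01746788, 166.88609252]), array([0.3, 0.3])) (array([549.76375599, -66.55827192, 168.10940541]), array([0.4, 0.9, 0.5]))
tl [562.1 -66.2 170. ]
tr [536.2 -63.2 170. ]
rl [571.9  -8.5 170. ]
rr [545.2  -5.4 170. ]
det [554.5 -30.5 170. ]
tip [548.7 -66.3 170. ]
w3 tip@170 [547.990755   -67.29738129 170.        ]
width 26.111740083817626 26.847855352323936 len 60.15026673938721 dir -99.24071519672404
-99.60107220561078
-98.8802170727754
lamp pts tool [array([-27.2, -17.7, -25.7]), array([-27.1,  16.7, -25.6]), array([-27.2, -19. ,  28.3]), array([-27.1,  17.9,  28.5]), array([-25.5,  -0.5, -49.3])]
```

Run:
```python
from h import *
l=np.radians(-97.8); plan([541.1,-126.1,248],[-np.sin(l),np.cos(l)])
```

```text
spin 1.36 shift [ 1.000e-01 -1.121e+02 -9.500e+01] q5 -0.44 x-axis [-0.001 -0.    -1.   ] y [-0.991  0.136  0.001]
```

{"name": "drive_tool", "arguments": {"motion": [[0,0,-30,1.4],[0,-18,-30,0],[0,-30,-25,0],[0,-30,-10,0],[0,-24,0,0],[0,-10,0,0],[0,0,0,0],[0,0,0,0],[0,0,0,0]]}}

```text
clock: 7.02
position: [540.8, -125.1, 248.2]
ee_rot: [-0.465, 0.533, 0.465, 0.532]
contact_force: [-0.2, -0.8, -1.8]
gripper_width: 37.0
```

{"name": "drive_tool", "arguments": {"motion": [[20,0,0,0],[30,0,0,0],[24,0,0,0],[10,0,0,0],[0,0,0,0],[0,0,0,0],[0,0,0,0],[0,0,0,0]]}}

```text
clock: 7.68
position: [543.0, -125.1, 166.3]
ee_rot: [-0.466, 0.531, 0.464, 0.533]
contact_force: [-0.8, -0.9, -1.1]
gripper_width: 36.9
```

Run:
```python
from h import *
s=arm.read_state();print(s['clock'],np.round(s['position'],1),s['contact_force'])
l=np.radians(-97.8); plan([541.1,-126.1,163.5],[-np.sin(l),np.cos(l)])
snap('scene','s5');snap('top','t5')
o=np.zeros((600,800,3),np.uint8)
c=lambda im,x,y,w,h,k: cv2.resize(im[y:y+h,x:x+w],None,fx=k,fy=k,interpolation=cv2.INTER_CUBIC)
o[:300,:]=c(cv2.imread('pics/s5.png'),230,165,160,60,5)
o[300:600,:]=c(cv2.imread('pics/t5.png'),180,170,160,60,5)
cv2.imwrite('pics/c5.png',o)
```

```text
7.6833 [ 543.  -125.1  166.3] [-0.82985483 -0.85400949 -1.0948413 ]
spin 0.10 shift [ 2.8  1.8 -1.3] q5 -0.20 x-axis [ 0.004 -0.    -1.   ] y [-0.991  0.136 -0.004]
```

View pics/c5.png

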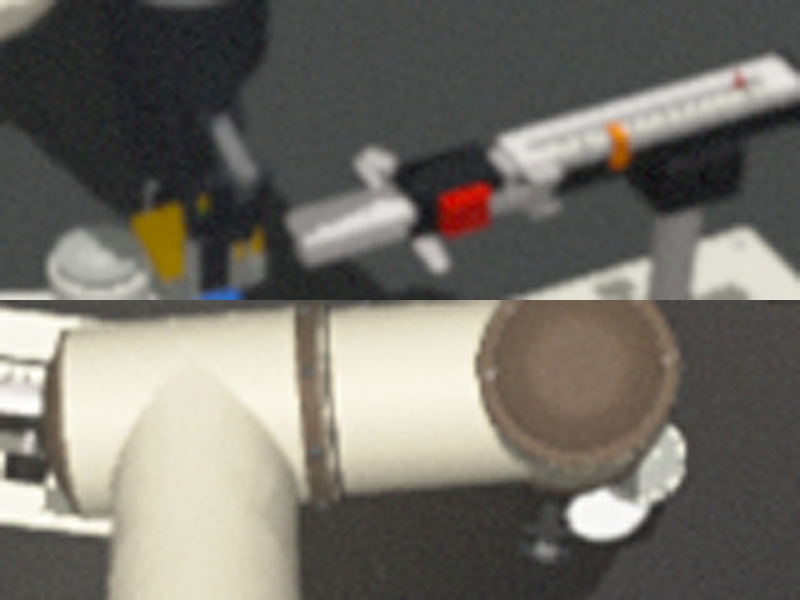

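The scene crop shows the carriage in line ahead of the rail tip at (295,235), and the marker and pointer are unchanged. I'll correct the small offset and start approaching.

{"name": "drive_tool", "arguments": {"motion": [[2.5,1.8,0,0],[0,0,8,0],[0,0,8,0],[0,0,4,0],[0,0,0,0],[0,0,0,0],[0,0,0,0],[0,0,0,0]]}}

```text
clock: 8.45
position: [542.8, -105.1, 161.8]
ee_rot: [-0.465, 0.533, 0.465, 0.533]
contact_force: [-0.6, -0.6, -1.4]
gripper_width: 36.7
```

```bash
cat >> h.py <<'E'
def line(s,tip=(549.2,-66.7),l=-97.8,z=163.5):
    a=np.radians(l); u=np.array([np.cos(a),np.sin(a)]); t=np.array(tip)
    S=arm.read_state(); r=S['position'][:2]-t
    print('clk %.2f s=%.1f lateral(+X)=%.1f z=%.1f F'%(S['clock'],r@u,r@[-u[1],u[0]],S['position'][2]),np.round(S['contact_force'],1),'w %.1f'%S['gripper_width']); plan([*(t+u*s),z],[-u[1],u[0]])
E
python3 -c "from h import *; line(36)"
```

```text
clk 8.45 s=38.9 lateral(+X)=-1.1 z=161.8 F [-0.6 -0.6 -1.4] w 36.7
spin 0.07 shift [-1.7 -1.1  2.9] q5 -0.24 x-axis [-0. -0. -1.] y [-0.991  0.136  0.   ]
```

{"name": "drive_tool", "arguments": {"motion": [[-1.7,-1,0,0],[0,0,2,0],[0,0,0,0],[0,0,0,0],[0,0,0,0],[0,0,0,0]]}}

```text
clock: 8.95
position: [544.0, -103.2, 163.5]
ee_rot: [-0.465, 0.533, 0.465, 0.533]
contact_force: [-0.5, -0.6, -0.6]
gripper_width: 37.2
```

```bash
python3 -c "from h import *; line(30)"
```

```text
clk 8.95 s=36.9 lateral(+X)=-0.2 z=163.5 F [-0.5 -0.6 -0.6] w 37.2
spin 0.07 shift [-0.  -0.2  6.9] q5 -0.24 x-axis [-0.  0. -1.] y [-0.991  0.136  0.   ]
```

{"name": "drive_tool", "arguments": {"motion": [[0,0,3,0],[0,0,3,0],[0,0,2,0],[0,0,2,0],[0,0,2,0],[0,0,2,0],[0,0,0,0],[0,0,0,0]]}}

```text
clock: 9.62
position: [546.0, -89.2, 163.5]
ee_rot: [-0.465, 0.533, 0.465, 0.532]
contact_force: [-0.2, -0.1, -1.4]
gripper_width: 37.0
```

```bash
python3 -c "from h import *; line(15)"
```

```text
clk 9.62 s=22.7 lateral(+X)=-0.1 z=163.5 F [-0.2 -0.1 -1.4] w 37.0
spin 0.09 shift [-0.  -0.1  7.7] q5 -0.27 x-axis [-0. -0. -1.] y [-0.991  0.136  0.   ]
```

{"name": "drive_tool", "arguments": {"motion": [[0,0,3,0],[0,0,3,0],[0,0,3,0],[0,0,3,0],[0,0,0,0],[0,0,0,0]]}}

```text
clock: 10.12
position: [547.6, -77.2, 163.5]
ee_rot: [-0.465, 0.532, 0.465, 0.532]
contact_force: [-0.2, 0.0, -0.3]
gripper_width: 37.2
```

```bash
python3 -c "
from h import *; line(5)
snap('scene','s6'); cv2.imwrite('pics/c6.png',cv2.resize(cv2.imread('pics/s6.png')[165:240,240:390],None,fx=5,fy=5,interpolation=cv2.INTER_CUBIC))"
```

```text
clk 10.12 s=10.6 lateral(+X)=-0.1 z=163.5 F [-0.2  0.  -0.3] w 37.2
spin 0.09 shift [ 0.  -0.1  5.6] q5 -0.29 x-axis [ 0. -0. -1.] y [-0.991  0.136 -0.   ]
```

View pics/c6.png

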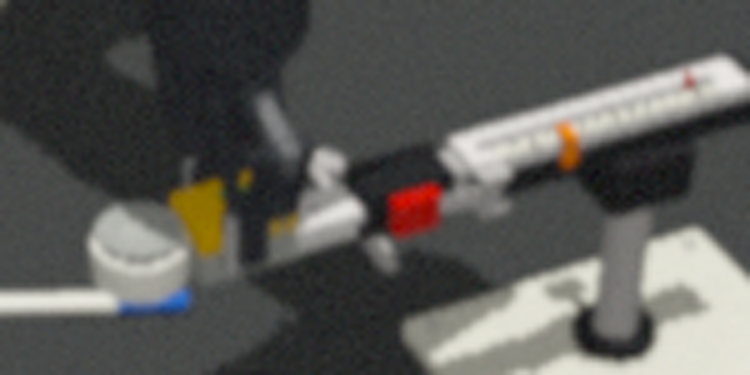

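The lamp is now about 18 mm onto the rail with no force, and the rail enters the slot cleanly. I'll keep sliding.

{"name": "drive_tool", "arguments": {"motion": [[0,0,4,0],[0,0,4,0],[0,0,4,0],[0,0,3,0],[0,0,2,0],[0,0,2,0],[0,0,2,0],[0,0,2,0],[0,0,2,0],[0,0,0,0]]}}

```text
clock: 11.0
position: [551.6, -51.7, 163.8]
ee_rot: [-0.465, 0.532, 0.465, 0.533]
contact_force: [0.9, 3.5, 1.5]
gripper_width: 37.2
```

```bash
python3 -c "from h import *; line(-21.4)"
```

```text
clk 11.00 s=-15.2 lateral(+X)=0.3 z=163.8 F [0.9 3.5 1.5] w 37.2
spin 0.08 shift [0.3 0.3 6.2] q5 -0.33 x-axis [ 0.002  0.001 -1.   ] y [-0.991  0.136 -0.002]
```

{"name": "drive_tool", "arguments": {"motion": [[0,0,2,0],[0,0,2,0],[0,0,2,0],[0,0,0,0],[0,0,0,0],[0,0,0,0]]}}

```text
clock: 11.5
position: [551.3, -48.3, 163.1]
ee_rot: [-0.465, 0.534, 0.465, 0.531]
contact_force: [1.2, -6.8, -0.4]
gripper_width: 37.1
```

```bash
python3 -c "from h import *; line(-21.4)"
```

```text
clk 11.50 s=-18.5 lateral(+X)=-0.5 z=163.1 F [ 1.2 -6.8 -0.4] w 37.1
spin 0.07 shift [-0.4 -0.5  2.9] q5 -0.34 x-axis [-0.002 -0.003 -1.   ] y [-0.991  0.136  0.002]
```

{"name": "drive_tool", "arguments": {"motion": [[0,0,2,0],[0,0,2,0],[0,0,0,0],[0,0,0,0],[0,0,0,0],[0,0,0,0]]}}

```text
clock: 12.0
position: [551.2, -47.9, 163.1]
ee_rot: [-0.466, 0.536, 0.464, 0.53]
contact_force: [1.7, -20.2, -2.6]
gripper_width: 36.8
```

```bash
python3 -c "from h import *; line(-21.4)"
```

```text
clk 12.00 s=-18.9 lateral(+X)=-0.5 z=163.1 F [  1.7 -20.2  -2.6] w 36.8
spin 0.05 shift [-0.5 -0.5  2.5] q5 -0.35 x-axis [-0.004 -0.008 -1.   ] y [-0.991  0.136  0.003]
```

{"name": "drive_tool", "arguments": {"motion": [[0,0,2,0],[0,0,0,0],[0,0,0,0],[0,0,-3,0],[0,0,-3.5,0],[0,0,0,0],[0,0,0,0],[0,0,0,0]]}}

```text
clock: 12.67
position: [551.1, -48.3, 162.9]
ee_rot: [-0.465, 0.534, 0.465, 0.531]
contact_force: [1.2, -7.5, -3.5]
gripper_width: 37.2
```

```bash
python3 -c "from h import *; line(-21.4)"
```

```text
clk 12.67 s=-18.5 lateral(+X)=-0.7 z=162.9 F [ 1.2 -7.5 -3.5] w 37.2
spin 0.07 shift [-0.6 -0.7  2.9] q5 -0.34 x-axis [-0.002 -0.002 -1.   ] y [-0.991  0.136  0.002]
```

{"name": "drive_tool", "arguments": {"motion": [[0,0,-2.5,0],[0,0,0,0],[0,0,0,0],[0,0,0,0]]}}

```text
clock: 13.0
position: [551.4, -49.0, 163.5]
ee_rot: [-0.465, 0.532, 0.465, 0.533]
contact_force: [0.3, 0.5, -0.9]
gripper_width: 36.9
```

```bash
python3 -c "from h import *; line(-21.4)"
```

```text
clk 13.00 s=-17.8 lateral(+X)=-0.2 z=163.5 F [ 0.3  0.5 -0.9] w 36.9
spin 0.11 shift [-0.  -0.2  3.6] q5 -0.34 x-axis [ 0.  0. -1.] y [-0.991  0.136 -0.   ]
```

{"name": "drive_tool", "arguments": {"motion": [[0,0,-1,0],[0,0,0,0],[0,0,0,0],[0,0,0,0]]}}

```text
clock: 13.33
position: [551.4, -50.4, 163.6]
ee_rot: [-0.465, 0.532, 0.465, 0.533]
contact_force: [0.3, 1.1, -0.2]
gripper_width: 37.1
```

```bash
python3 -c "from h import *; line(-21.4)"
```

```text
clk 13.33 s=-16.4 lateral(+X)=-0.1 z=163.6 F [ 0.3  1.1 -0.2] w 37.1
spin 0.08 shift [ 0.1 -0.1  5. ] q5 -0.34 x-axis [ 0.  0. -1.] y [-0.991  0.136 -0.   ]
```

{"name": "drive_tool", "arguments": {"motion": [[0,0,2,0],[0,0,2,0],[0,0,2,0],[0,0,2,0],[0,0,0,0],[0,0,0,0],[0,0,0,0]]}}

```text
clock: 13.92
position: [551.4, -47.9, 163.4]
ee_rot: [-0.466, 0.535, 0.464, 0.53]
contact_force: [1.4, -18.4, -3.5]
gripper_width: 36.7
```

```bash
python3 -c "
from h import *; line(-21.4)
snap('scene','s7'); cv2.imwrite('pics/c7.png',cv2.resize(cv2.imread('pics/s7.png')[165:240,240:390],None,fx=5,fy=5,interpolation=cv2.INTER_CUBIC))"
```

```text
clk 13.92 s=-18.9 lateral(+X)=-0.4 z=163.4 F [  1.4 -18.4  -3.5] w 36.7
spin 0.06 shift [-0.2 -0.4  2.5] q5 -0.35 x-axis [-0.004 -0.008 -1.   ] y [-0.991  0.136  0.002]
```

View pics/c7.png

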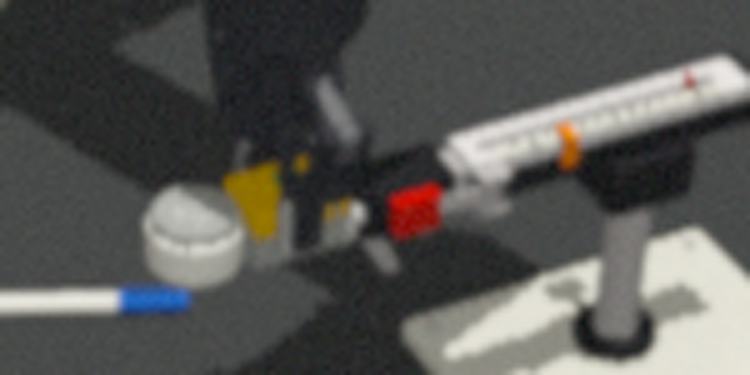

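The crop shows only a short white stretch of rail, about 10 mm, between the lamp's rear and the black grip at (360,215). That is what home should look like. The hard stop also repeated at the same place under 18–20 N, so I'll ease the push, release and lift.

{"name": "drive_tool", "arguments": {"motion": [[0,0,-2,0],[0,0,-1.5,0],[0,0,0,0],[0,0,0,0]]}}

```text
clock: 14.3
position: [551.4, -48.3, 163.5]
ee_rot: [-0.466, 0.534, 0.465, 0.531]
contact_force: [1.1, -8.1, -1.6]
gripper_width: 36.9
```

{"name": "drive_tool", "arguments": {"motion": [[0,0,0,0],[0,0,0,0],[0,0,0,0],[0,0,0,0],[0,0,0,0],[0,0,0,0]], "grip": 85}}

```text
clock: 14.8
position: [552.0, -45.9, 163.7]
ee_rot: [-0.465, 0.532, 0.465, 0.533]
contact_force: [-0.5, 0.2, -0.0]
gripper_width: 84.9
```

{"name": "drive_tool", "arguments": {"motion": [[-5,0,0,0],[-15,0,0,0],[-30,0,0,0],[-30,0,0,0],[-10,0,0,0],[0,0,25,0],[0,0,20,0],[0,0,0,0],[0,0,0,0],[0,0,0,0]]}}

```text
clock: 15.63
position: [557.7, -1.8, 253.4]
ee_rot: [-0.465, 0.533, 0.465, 0.532]
contact_force: [0.2, -0.9, -0.2]
gripper_width: 85.1
```

```bash
python3 -c "
from h import *; line(-21.4)
snap('wrist','w8')"
```

```text
clk 15.63 s=-65.4 lateral(+X)=-0.4 z=253.4 F [ 0.2 -0.9 -0.2] w 85.1
spin 0.09 shift [ 89.9  -0.5 -44. ] q5 -0.42 x-axis [-0. -0. -1.] y [-0.991  0.136  0.   ]
```

View pics/w8.png

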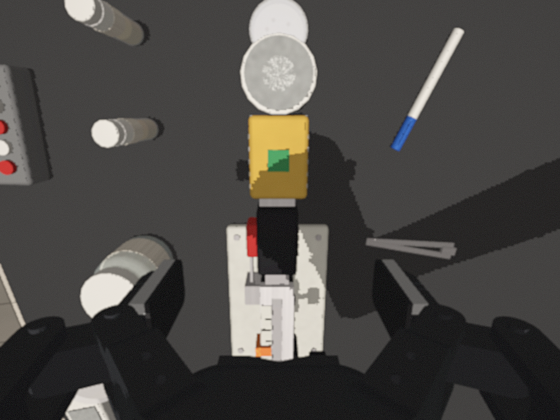

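The lamp is on the rail and released, with its yellow top at rows 115–198 and column 279. The black grip spans (258–297, 207–273), the red button is at (252,237) and the marker at (263,347). Everything is in line with the tool.

Run:
```python
from h import *
l=np.radians(-97.8);u=np.array([np.cos(l),np.sin(l)]);n=np.array([-u[1],u[0]]);tip=np.array([549.2,-66.7])
def bf(uv,z):
    p=onz('wrist',uv,z,'w8'); r=p[:2]-tip; return np.round([122+r@u,r@n,z],1)
for k,uv,z in [('lamp rear top',(278,197.5),190),('lamp front',(278,115),190),('grip front top L',(258,207),180),('grip front R',(298,207),180),('grip back',(278,274),180),('btn',(252,222),172),('btn back',(250,256),172),('mark',(263,337),184),('head',(279,73),188)]: print(k,bf(uv,z))
line(0)
```

```text
lamp rear top [ 73.6   0.4 190. ]
lamp front [126.    0.4 190. ]
grip front top L [ 64.2  14.4 180. ]
grip front R [ 64.2 -13.6 180. ]
grip back [ 12.3   0.4 180. ]
btn [ 50.4  19.5 172. ]
btn back [ 23.2  21.6 172. ]
mark [-39.7  12.  184. ]
head [150.2  -0.2 188. ]
clk 15.68 s=-65.2 lateral(+X)=-0.4 z=253.4 F [ 0.5 -1.3 -0.4] w 84.9
spin 0.06 shift [ 89.9  -0.4 -65.1] q5 -0.42 x-axis [-0.001 -0.    -1.   ] y [-0.991  0.136  0.   ]
```

```bash
cat > m.py <<'E'
from h import *
l=np.radians(-97.8);u=np.array([np.cos(l),np.sin(l)]);n=np.array([-u[1],u[0]])
def cen(im,lo,hi,box):
    x0,y0,x1,y1=box; h=cv2.cvtColor(im,cv2.COLOR_BGR2HSV)[y0:y1,x0:x1].astype(int)
    m=((h[...,0]>=lo)&(h[...,0]<hi)|((h[...,0]>=173)&(lo==0)))&(h[...,1]>110)&(h[...,2]>70)
    w=m*h[...,1].astype(float); Y,X=np.mgrid[y0:y1,x0:x1]
    return np.array([(X*w).sum(),(Y*w).sum()])/max(w.sum(),1),m.sum()
def dist(name,fn,bp,bm):
    im=cv2.imread('pics/'+fn+'.png'); p,a=cen(im,0,7,bp); m,b=cen(im,8,22,bm)
    P=onz(name,p,184);M=onz(name,m,184); print(name,p.round(1),a,m.round(1),b,'dist along %.1f lateral %.1f'%((M-P)[:2]@u,(M-P)[:2]@n))
E
python3 - <<'E'
from m import *
dist('top','top0',(168,182,180,190),(200,180,210,192))
for f in ('scene0','s7'): dist('scene',f,(370,176,386,186),(346,186,360,202))
plan([*(np.array([549.2,-66.7])+u*(-83.8)+n*1.9),200],n)
E
```

```text
top [173.5 186. ] 2 [204.  185.5] 12 dist along 81.6 lateral 10.9
scene [0. 0.] 0 [353.4 194.5] 32 dist along -684.7 lateral 2026.8
scene [0. 0.] 0 [353.5 194.6] 33 dist along -684.8 lateral 2026.9
spin 0.06 shift [53.4 -2.3 18.7] q5 -0.42 x-axis [-0.001 -0.    -1.   ] y [-0.991  0.136  0.   ]
```

{"name": "drive_tool", "arguments": {"motion": [[0,-2.3,10,0],[0,0,8.7,0],[10,0,0,0],[20,0,0,0],[18,0,0,0],[5,0,0,0],[0,0,0,0],[0,0,0,0],[0,0,0,0]]}}

```text
clock: 16.43
position: [563.4, 16.7, 201.6]
ee_rot: [-0.466, 0.532, 0.465, 0.533]
contact_force: [0.8, -0.2, 0.5]
gripper_width: 85.2
```

Run:
```python
from m import *
s=arm.read_state();print(s['contact_force'])
plan([*(np.array([549.2,-66.7])+u*(-83.8)+n*1.9),146],n)
```

```text
[ 0.77469949 -0.21909152  0.512928  ]
spin 0.09 shift [55.6  1.  -0.7] q5 -0.45 x-axis [ 0.002  0.    -1.   ] y [-0.991  0.136 -0.002]
```

{"name": "drive_tool", "arguments": {"motion": [[10,0,-0.5,0],[15,0.5,0,0],[15,0,0,0],[10,0,0,0],[5,0,0,0],[0,0,0,0],[0,0,0,0],[0,0,0,0]]}}

```text
clock: 17.1
position: [562.8, 16.3, 146.4]
ee_rot: [-0.466, 0.532, 0.465, 0.533]
contact_force: [-0.5, 0.2, -0.3]
gripper_width: 85.2
```

{"name": "drive_tool", "arguments": {"motion": [[0,0,0,0],[0,0,0,0],[0,0,0,0],[0,0,0,0],[0,0,0,0],[0,0,0,0],[0,0,0,0]], "grip": 15}}

```text
clock: 17.68
position: [561.5, 16.4, 147.2]
ee_rot: [-0.465, 0.533, 0.465, 0.533]
contact_force: [-7.8, 1.8, 8.3]
gripper_width: 29.9
```

```bash
python3 -c "
from h import *; line(-83.8)"
```

```text
clk 17.68 s=-84.0 lateral(+X)=0.9 z=147.2 F [-7.8  1.8  8.3] w 29.9
spin 0.02 shift [-16.3   0.9  -0.2] q5 -0.45 x-axis [ 0.     0.001 -1.   ] y [-0.991  0.136 -0.   ]
```

{"name": "drive_tool", "arguments": {"motion": [[-1,1,0,0],[0,0,0,0],[0,0,0,0],[0,0,0,0]], "grip": 0}}

```text
clock: 18.02
position: [561.4, 16.4, 147.2]
ee_rot: [-0.465, 0.532, 0.465, 0.533]
contact_force: [-4.0, 1.3, 5.8]
gripper_width: 29.1
```

{"name": "drive_tool", "arguments": {"motion": [[0,0,-2,0],[0,0,-2,0],[0,0,-2,0],[0,0,0,0],[0,0,0,0],[0,0,0,0]]}}

```text
clock: 18.52
position: [560.7, 11.3, 147.2]
ee_rot: [-0.465, 0.532, 0.465, 0.533]
contact_force: [-5.4, 3.6, 6.1]
gripper_width: 29.3
```

```bash
python3 -c "
from h import *; line(-83.8)
snap('scene','s9'); snap('wrist','w9')
o=np.zeros((600,800,3),np.uint8)
o[:375,:750]=cv2.resize(cv2.imread('pics/s9.png')[165:240,250:400],None,fx=5,fy=5,interpolation=cv2.INTER_CUBIC)
o[375:,:500]=cv2.resize(cv2.imread('pics/w9.png')[150:330,155:405][:90],None,fx=2,fy=2.5,interpolation=cv2.INTER_CUBIC)
cv2.imwrite('pics/c9.png',o)"
```

```text
clk 18.52 s=-78.9 lateral(+X)=0.8 z=147.2 F [-5.4  3.6  6.1] w 29.3
spin 0.06 shift [-16.2   0.8   4.9] q5 -0.44 x-axis [ 0.001  0.002 -1.   ] y [-0.991  0.136 -0.001]
```

View pics/c9.png

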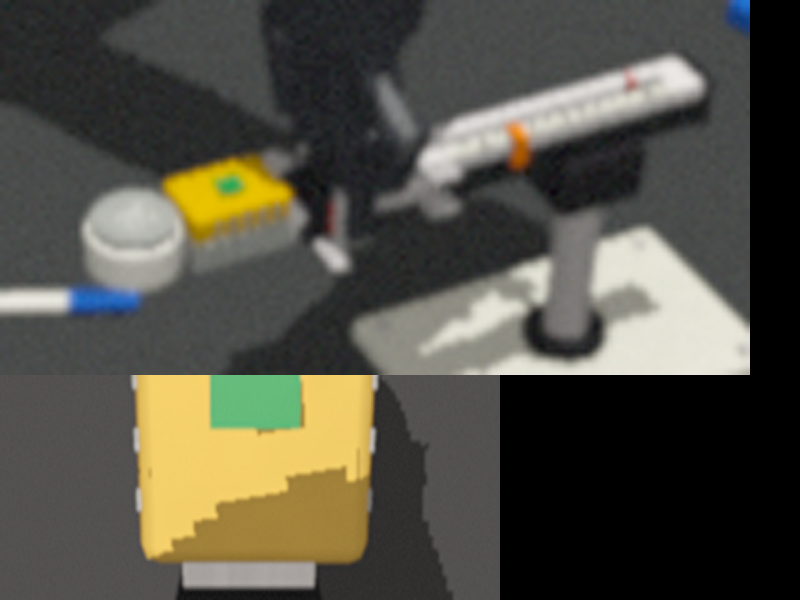

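The pointer has moved to scene (376.4,181.4) from (377.8,180.4) under a light 4 N pull, so the latch is free and the boom is coming out. I'll draw it most of the way.

{"name": "drive_tool", "arguments": {"motion": [[0,0,-3,0],[0,0,-6,0],[0,0,-8,0],[0,0,-8,0],[0,0,-8,0],[0,0,-8,0],[0,0,-8,0],[0,0,-5,0],[0,0,-2,0],[0,0,0,0]]}}

```text
clock: 19.45
position: [552.9, -44.4, 147.2]
ee_rot: [-0.465, 0.532, 0.465, 0.533]
contact_force: [-5.8, 5.2, 5.9]
gripper_width: 29.8
```

{"name": "drive_tool", "arguments": {"motion": [[0,0,-2,0],[0,0,0,0],[0,0,0,0],[0,0,0,0]]}}

```text
clock: 19.78
position: [552.7, -46.0, 147.3]
ee_rot: [-0.465, 0.532, 0.465, 0.533]
contact_force: [-5.5, 6.2, 6.7]
gripper_width: 29.6
```

```bash
python3 -c "
from m import *; line(-2.5)
snap('scene','s10'); snap('top','t10')
o=np.zeros((600,800,3),np.uint8)
o[:300,:400]=cv2.resize(cv2.imread('pics/scene0.png')[172:212,340:393],(400,300),interpolation=cv2.INTER_CUBIC)
o[:300,400:]=cv2.resize(cv2.imread('pics/s10.png')[172:212,340:393],(400,300),interpolation=cv2.INTER_CUBIC)
for k,f in enumerate(('top0','t10')): o[300:540,400*k:400*k+400]=cv2.resize(cv2.imread('pics/'+f+'.png')[172:202,165:215],(400,240),interpolation=cv2.INTER_CUBIC)
cv2.imwrite('pics/c10.png',o)"
```

```text
clk 19.78 s=-21.0 lateral(+X)=0.7 z=147.3 F [-5.5  6.2  6.7] w 29.6
spin 0.04 shift [-16.3   0.7 -18.5] q5 -0.34 x-axis [ 0.001  0.002 -1.   ] y [-0.991  0.136 -0.001]
```

View pics/c10.png

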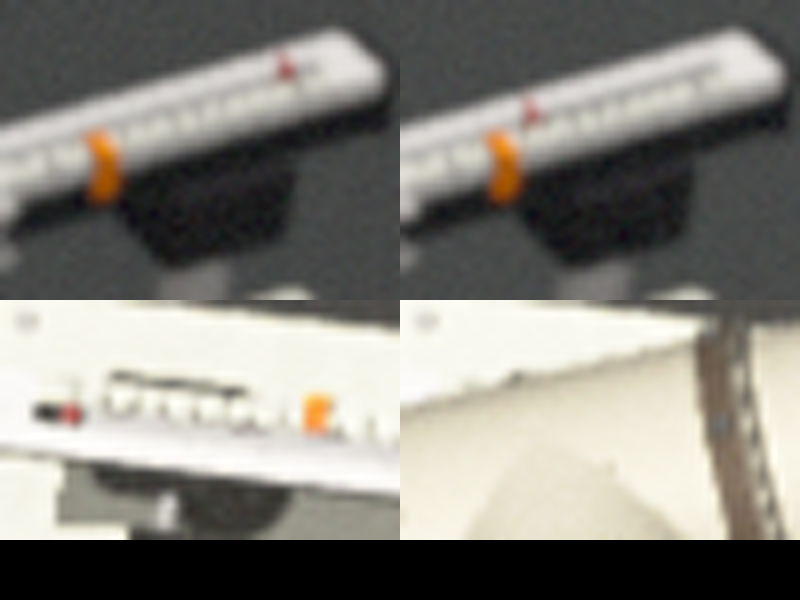

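The scene crops show the pointer moving from (286,70) to (131,113) in panel pixels, with the marker top at about (101,140). The arm now hides the top view. That was my twelfth view, so I'll finish numerically from raw pixel values.

Run:
```python
from m import *
def dump(f,x0,x1,y0,y1):
    im=cv2.imread('pics/'+f+'.png').astype(int); r=im[...,2]-im[...,1]; o=im[...,1]-im[...,0]
    print(f,'cols',x0,x1); 
    for y in range(y0,y1): print(y,'R-G',' '.join('%4d'%v for v in r[y,x0:x1]),'| G-B',' '.join('%4d'%v for v in o[y,x0:x1]))
dump('top0',169,178,183,189); dump('top0',200,209,181,190)
dump('scene0',373,383,177,185); dump('s10',352,362,183,190); dump('s10',349,359,187,201)
im=cv2.imread('pics/w8.png').astype(int); m=(im[...,2]-im[...,0]>90)&(im[...,1]-im[...,0]>20)
for y in range(328,362): 
    xs=np.where(m[y,245:300])[0]; 
    if len(xs): print(y,245+xs.min(),245+xs.max(),end='; ')
```

```text
top0 cols 169 178
183 R-G    2    0    0   -1    1    1    0    1    1 | G-B    5   12   12   10   11   18   13   10   13
184 R-G    1    3    0    4   13   14   -2    1    2 | G-B    9   18   20   21   17   18   12   11   17
185 R-G    3    4    1   25   61   55    8    0    2 | G-B    5    5    7    7    7    9   12   12   13
186 R-G    3    1    4   34   81   85   11    2    3 | G-B    6    6    4    6    7    6    7    7    8
187 R-G    3    1    3   15   37   32    8    2    3 | G-B    4    9    8    5    8    9    6    4    3
188 R-G    2    2    1    1    2    3    0    2    2 | G-B    1    3    5    3    5    3    5    3    4
top0 cols 200 209
181 R-G    1    1    1    1    0   -1    1    1    1 | G-B   10   11   10   10   11   10   10    9   11
182 R-G    0    1    1    1    1    0    0    0    1 | G-B   11   10   10   10    9   10   10    9   10
183 R-G    1    1    1    9   18   12    6    1    0 | G-B   11    9   16   30   34   32   21   10   10
184 R-G    2    1    7   37   63   53   21    2    0 | G-B   11    9   17   81   97   83   46   12   10
185 R-G    1    1   10  
[... 3441 characters left out ...]
1   20   -2    1 | G-B    2    5    9   47   76   60   34    6   -1   -1
198 R-G    0    1   17   45   59   46   27    5   -2    2 | G-B   -2    1    4   23   37   31   12    0    3    1
199 R-G   -4   -1    4   18   20   12    6   -1    1   -5 | G-B   -1   -3    1    4   10    7    1    4   -2    1
200 R-G    0   -2   -2    0   -5    1   -3   -2   -6    6 | G-B    0    3    0    2    2   -2    3   -2   -7   -8
335 258 258; 336 258 258; 337 258 258; 338 258 258; 339 258 258; 340 258 258; 341 258 258; 342 258 258; 343 258 258; 344 258 258; 345 258 258; 346 257 258; 347 257 269; 348 256 270; 349 256 270; 350 256 270; 351 256 270; 352 256 270; 353 256 270; 354 256 270; 355 256 270; 356 256 259;
```

Run:
```python
from m import *
def cr(f,x0,x1,y0,y1):
    im=cv2.imread('pics/'+f+'.png').astype(float); r=np.clip(im[y0:y1,x0:x1,2]-im[y0:y1,x0:x1,1]-4,0,None); Y,X=np.mgrid[y0:y1,x0:x1]; return np.array([(r*X).sum(),(r*Y).sum()])/r.sum()
p=cr('top0',171,177,184,188); m=cr('top0',201,208,183,188); print(p,m)
for zp,zm in((184,180),(182,180),(181,181)):
    P=onz('top',p,zp);M=onz('top',m,zm); print('top',zp,zm,'dist %.1f lat %.1f'%((M-P)[:2]@u,(M-P)[:2]@n), P.round(1))
# scene: pointer before/after; travel check
for zp in (181,182,183):
    a=onz('scene',cr('scene0',374,381,178,184),zp);b=onz('scene',cr('s10',354,361,184,189),zp);c=onz('scene',cr('s10',354,361,184,189),zp)
    d=(b-a)[:2];print('scene travel',zp,d@u,d@n)
    for zm in (179,180,181):
        M=onz('scene',cr('s10',350,356,189,192),zm); print('   remain along %.1f lat %.1f'%((M-b)[:2]@u,(M-b)[:2]@n))
tip=np.array([549.2,-66.7])
for row in (346.5,356):
  for z in (179,180,182):
    r=onz('wrist',(263,row),z,'w8')[:2]-tip; print('w8 marker edge row',row,z,'boom x %.1f y %.1f'%(122+r@u-2.2,r@n))
```

```text
[173.32624113 185.77541371] [204.09924488 185.53290183]
top 184 180 dist 81.9 lat 10.8 [585.1 193.1 184. ]
top 182 180 dist 82.3 lat 10.6 [585.4 193.5 182. ]
top 181 181 dist 82.7 lat 10.3 [585.5 193.7 181. ]
scene travel 181 62.30918176500476 -0.7072622342824801
   remain along 17.1 lat 7.2
   remain along 17.9 lat 8.3
   remain along 18.7 lat 9.4
scene travel 182 62.23301843312522 -0.7063977156553195
   remain along 16.3 lat 6.0
   remain along 17.1 lat 7.1
   remain along 17.9 lat 8.3
scene travel 183 62.15685510124581 -0.7055331970282555
   remain along 15.4 lat 4.9
   remain along 16.2 lat 6.0
   remain along 17.0 lat 7.1
w8 marker edge row 346.5 179 boom x -54.8 y 12.4
w8 marker edge row 346.5 180 boom x -54.0 y 12.4
w8 marker edge row 346.5 182 boom x -52.4 y 12.3
w8 marker edge row 356 179 boom x -64.0 y 12.6
w8 marker edge row 356 180 boom x -63.1 y 12.5
w8 marker edge row 356 182 boom x -61.4 y 12.4
```

{"name": "drive_tool", "arguments": {"motion": [[0,0,-3,0],[0,0,-4,0],[0,0,-4,0],[0,0,-3,0],[0,0,-2,0],[0,0,-1.6,0],[0,0,0,0],[0,0,0,0],[0,0,0,0],[0,0,0,0]]}}

```text
clock: 20.72
position: [550.3, -63.4, 147.3]
ee_rot: [-0.465, 0.532, 0.465, 0.533]
contact_force: [-5.1, 6.4, 6.4]
gripper_width: 29.3
```

Run:
```python
from m import *
line(-3.3); snap('scene','s11'); snap('wrist','w11'); snap('top','t11')
def dump(f,x0,x1,y0,y1):
    im=cv2.imread('pics/'+f+'.png').astype(int); r=im[...,2]-im[...,1]; b=im[...,2]-im[...,0]
    print(f,'cols',x0,x1); 
    for y in range(y0,y1): print(y,'R-G',' '.join('%3d'%v for v in r[y,x0:x1]),'| R-B',' '.join('%3d'%v for v in b[y,x0:x1]))
dump('s11',346,362,183,194)
# model pixels of pointer/marker at given boom x (from pointer start world, z)
P0=np.array([585.3,193.2]); 
for d in (78,80,82): 
    q=P0+u*d; print(d,'ptr z178/184',proj('scene',[*q,178]).round(1),proj('scene',[*q,184]).round(1),'marker z180 y4,y14',proj('scene',[*(q+n*4),180]).round(1),proj('scene',[*(q+n*14),180]).round(1))
```

```text
clk 20.72 s=-3.5 lateral(+X)=0.6 z=147.3 F [-5.1  6.4  6.4] w 29.3
spin 0.05 shift [-16.3   0.6  -0.1] q5 -0.31 x-axis [ 0.001  0.002 -1.   ] y [-0.991  0.136 -0.001]
s11 cols 346 362
183 R-G  -4  -5  -3  -2  -2  -4  -5  -2   1  -3  -2   0   0   4   4   2 | R-B   0  -3  -2   0   0  -2  -2  -1  -1  -1   1   2   4   5   5   4
184 R-G  -2  -2  -4  -2  -2  -1   0   1  -1   1   2   4   3   2   3   2 | R-B   1   0  -2   1  -1   1   1   4   3   4   5   6   7   5   5   5
185 R-G  -1  -2  -1   0   4   7   3   3   4   3   2   3   2   3   4   3 | R-B   1  -2   1   1   5  11   8   5   5   6   5   7   6   6   7   5
186 R-G  -2   1   0   3  14  23  12   4   2   3   2   2   1   4   3   3 | R-B   0   4   3   4  18  28  14   7   5   5   5   5   5   7   6   7
187 R-G   1   2   3   5  20  38  22   8   3   3   3   2   2   2   3   2 | R-B   4   5   5   8  24  43  25  11   5   5   5   6   6   7   9   9
188 R-G   3   3   2   6  27  63  44  20   7   3   2   3   1   1   1   1 | R-B   5   5   4  10  29  70  51  26  12   8   6   8   8  11  11  10
189 R-G   3   3   3   7  32  78  78  53  24  10   3   2   2   2 
[... 218 characters left out ...]
0
191 R-G   3   3   2   3  12  40  82  91  70  38  13   3   0   3   2   2 | R-B   8  10   9  12  26  67 156 214 139  69  28  12   8   8   7   7
192 R-G   2   2   2   1   3  16  58  88  80  53  19   3   4   2   1   0 | R-B  10  11  12  12  16  33  96 198 172  97  35   9   6   4   3   3
193 R-G   2   1   2   1   1   7  39  78  80  55  20   4   2   2   0  -2 | R-B  12  13  12  12  11  18  65 144 169  95  30   8   2   4   2   0
78 ptr z178/184 [352.3 188.4] [352.5 186.5] marker z180 y4,y14 [353.2 188.6] [355.2 190.7]
80 ptr z178/184 [351.6 188.6] [351.8 186.7] marker z180 y4,y14 [352.5 188.8] [354.6 190.9]
82 ptr z178/184 [351.  188.8] [351.2 186.9] marker z180 y4,y14 [351.8 189. ] [353.9 191.1]
```

Run:
```python
from m import *
from scipy.optimize import brentq
def cr(f,x0,x1,y0,y1,b=4):
    im=cv2.imread('pics/'+f+'.png').astype(float); r=np.clip(im[y0:y1,x0:x1,2]-im[y0:y1,x0:x1,1]-b,0,None); Y,X=np.mgrid[y0:y1,x0:x1]; return np.array([(r*X).sum(),(r*Y).sum()])/r.sum()
pc=[cr('scene0',374,381,178,183),cr('s10',354,361,184,188),cr('s11',348,355,185,188)]; print(np.round(pc,2))
mk=[cr(f,349,359,194,198) for f in ('scene0','s7','s10','s11')]; print('marker side',np.round(mk,2))
P0=np.array([585.3,193.2])
col=lambda d,y,z: proj('scene',[*(P0+u*d+n*y),z])[0]
ds=[brentq(lambda d:col(d,0,182)-c[0],-20,120) for c in pc]; print('ptr d',np.round(ds,1),'travel',np.diff(ds))
for y in (13.5,14.5,15.5):
    dm=[brentq(lambda d:col(d,y,170)-c[0],-20,120) for c in mk]; print(y,np.round(dm,1),'remaining',round(np.mean(dm)-ds[2],1),round(np.mean(dm)-ds[0],1))
```

```text
[[377.36 180.49]
 [356.99 186.1 ]
 [351.05 186.62]]
marker side [[353.62 195.53]
 [353.62 195.54]
 [353.63 195.53]
 [353.62 195.52]]
ptr d [ 1.4 64.2 82.1] travel [62.81815367 17.93525717]
13.5 [81.6 81.5 81.5 81.6] remaining -0.6 80.2
14.5 [82.2 82.2 82.1 82.2] remaining 0.0 80.8
15.5 [82.8 82.8 82.7 82.8] remaining 0.7 81.4
```

Run:
```python
from h import *
for f in ('w9','w11'):
    h=cv2.cvtColor(cv2.imread('pics/'+f+'.png'),cv2.COLOR_BGR2HSV); m=cv2.inRange(h,(15,90,60),(35,255,255)); n,L,st,ce=cv2.connectedComponentsWithStats(m); i=1+np.argmax(st[1:,4]); print(f,st[i],ce[i].round(1))
    g=cv2.imread('pics/'+f+'.png')[215:245,278].mean(1).astype(int); print(g)
s=arm.read_state(); print(s['clock'],s['contact_force'],s['gripper_width'],np.abs(s['joint_vel']).max())
arm.job_done()
```

```text
w9 [  218    49   130   177 19015] [282.  133.7]
[116 117 117 116 116 114 110 106 103 119 149 161 160 162 161 161 161 163
 159 133  78  32  20  23  25  25  23  25  26  27]
w11 [  218    50   130   176 19032] [281.9 133.8]
[117 118 117 119 116 116 112 108 103 122 150 164 163 162 162 162 163 165
 161 133  79  31  20  24  24  23  22  26  29  24]
20.8667 [-5.46296512  6.51288979  7.35043177] 29.654165323139512 0.002938734559783053
the job is handed in; nothing more can be done
```

The lamp is on the rail and released. The boom is drawn out to the orange marker and still held by its black grip with the button squeezed in. I handed the job in at about 21 s of the 45 s; no verdict was reported.

**Lamp:** I slid it on until it met the same hard stop twice, at about 20 N, well above the 5–8 N the detent takes. I then let go. From above, the gap between the lamp's rear and the grip measured 9.4 mm (10 mm expected when home). The wrist pictures before and after the pull show the lamp in the same place on the rail.

**Boom:** It came out against 4–6.5 N, which is the spring alone, so the latch was free. It travelled about 80.5 mm without slipping in the grip. The scene camera's best estimate puts the pointer within about 1 mm of the marker, and the marker itself had not moved.

**Checks that disagreed:**
- **Pointer distance:** the overhead picture gave about 82 mm from start to marker, while the wrist view gave 79.5–81 mm and the scene view 80.8 mm. The real error could be 1–2 mm.
- **Detent click:** I did not see it directly. In a brief pull-back test, with the lamp still gripped, it moved about 1.5–2 mm with only about 1 N. I then pushed it back to the stop before letting go.
- **Grip opening:** it reads 29.7 mm, below the 33 mm expected with the button in. The lamp also read about 1 mm narrow (37 for 38 mm), so part of the difference is the gripper's reading.

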